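# Load a cell into the bench cell tester

## Robot

A 6-joint arm with a two-finger parallel gripper is mounted at the origin on the work surface. World frame = base frame: x ahead of the robot, y to its left, z up, the work surface at z = 0. Lengths are in mm, angles in rad, forces in N, time in s.
With the tool pointing down it reaches from about 300 to 775 mm from the base axis. Payload 14.6 kg.
Tool frame: the origin (TCP) lies between the finger pads; the fingertips stand manip.nose_length ahead of it and the grasp point (between the pads) lies 11 mm behind it (manip.nose_length is the distance from the TCP to the fingertips, in mm); z points along the fingers, y is the line along which they close (so a half turn about z gives the same grasp; the last joint's range is limited). The gripper opens to 94 mm and grips with 3 to 60 N. Pads are 16 mm wide; open, the fingers measure 119 mm over their backs; the gripper's body (75 mm by 177 mm) begins 78 mm behind the grasp point.
Start: joints at [-1.391, 0.3, 1.521, -0, 1.321, -0.067], TCP at [134.36, -533.326, 213.446] pointing down, gripper open.
Joint ranges: [-3.03, 3.03], [-0.79, 2.21], [0.23, 2.52], [-1.04, 4.18], [0, 3.07], [-2.55, 2.55]. Speed limits (rad/s): [2.22, 2.22, 2.57, 3.14, 3.14, 3.14].

## Interface

Orientations are given as [roll, pitch, yaw] about the fixed x, y, z axes, in that order (R = Rz(yaw) Ry(pitch) Rx(roll)).
In Python, from cell import manip, cams, job gives the robot as it stands.
- The arm moves only by the tool jog_arm, never from a script. Its argument "commands" is a list of rows, each an object of numbers: "dx", "dy", "dz": the shift along the tool's x, y, z each as a share of 40 mm, from -1 to 1; "ax", "ay", "az": the turn, a rotation vector about the tool's x, y, z each as a share of 10 degrees, from -1 to 1; "gripper": the closure, from 0 (fully open) to 1 (shut). A call has 1 to 10 rows; each row shifts and turns the commanded pose from where the row before left it, along the tool's axes as they then stand; what a row does not reach is not made up. A row lasts 1/8 s, in which the tool goes at most 62.5 mm and 10.7 degrees, less where a joint would pass 70% of its speed; a pose out of reach is approached as far as the arm can. A call with a number of a shift or a turn outside -1 to 1 is refused whole. A call with a gripper value outside its range is refused whole. The fingers move at their own pace and stop on an object; "squeeze" is the grip in N (left out, the last holds). Time passes only in rows, so rows that do not move let the fingers close. It gives the time, the measured TCP pose, the force, the opening and the grip force at its end, in the units of the state.
- manip.read_state(): the state, without advancing time (a new reading comes with each control period).
- cams.camera(name): name is "scene" or "top" or "wrist"; returns a dict with "image" (420x560x3 uint8, red, green, blue), "fx", "fy", "cx", "cy" (pixels), "world_to_cam" (4x4, takes a point from world to camera coordinates). Camera axes: x right, y down, z forward; pixel columns grow to the right and rows downward; lengths in mm; the calibration is good to about 2 mm. A picture is of the moment at which its call begins. There is no depth.
- job.sign_off(): hands the job in; it is judged then, once.
The state is a dict: "clock": time; "joints": joint angles; "qd": joint speeds; "effort": joint torques, N m; "eef_pos": TCP position; "eef_rot": TCP orientation; "wrist_force": force on the tool from outside, world axes, zero at the start; "moment": the same for the moment, N m; "finger_gap": finger opening in mm; "finger_force": force on a finger pad.
Only numpy, scipy, OpenCV 4.12 (cv2) and the standard library are available. Lean on these libraries where they do the work, as an engineer would, in place of code of your own. Each camera call takes 0.05 s, during which the arm holds its last target. There are 200 camera calls.

## Task

Take the pink battery cell out of its spring clips and load it in the cell tester: lay it on the two rails with its button end towards the fixed brass stud, then slide the tester's grip up until the cell is held between stud and sprung pin with the pin pressed about half way in. Draw the slider back first if it is in the way, do not ram the pin to its stop, and leave the spool, the jar and the fat cell where they stand.

Things in the scene. Friction and masses are not known exactly. Their poses are not given: they have to be found in the camera images.
- tester: Cell tester, screwed down: light grey base 64 (x) x 214 (y) x 12 mm high. Origin at the centre of its underside, z up, own y along its length, from the slider's end (-y) to the stud's end (+y).
- rails_mid (a point): Axis of a cell lying on the tester's rails, 32 mm above the table, at tester x 0, y +31 mm. The two steel rails run along tester y from -14 to +76 mm (5 mm thick, 10 mm between centres, on a rib 10 mm wide); beside them all is free down to the 12 mm high base.
- stud_post (a point): On the face of the grey post at the tester's +y end (tester y +90 mm, height 32; post 30 mm wide, 46 mm high). From here the brass stud, 8 mm thick, points to -y along the cell's axis. It stands out 8 to 18 mm (tip at tester y +82 to +72): set differently each time, not reported, to be felt or seen. It does not yield.
- sled: Slider of the tester; axes parallel to the tester's, origin at table height under its grip. Grey block 44 (x) x 24 (y) mm, 38 mm high; the upright black grip on it is 18 x 18 mm, 38 to 74 mm high. Slides 50 mm along tester y: origin at y -77 mm when drawn right back, -27 at the other end. About 9 N of dry friction; stays where left.
- sled_grip (a point): Centre of the top face of the slider's grip, 74 mm above the table.
- barrel_end (a point): Mouth of the slider's steel barrel (12 mm thick, pointing to +y, height 32 mm), 45 mm from the sled's origin. Out of it a brass pin, 7 mm thick, stands 10 mm when free (tip 55 mm from the sled's origin). It springs back into the barrel by up to 10 mm at 0.7 N per mm from zero: half way is 5 mm, 3.5 N.
- holder: Clip holder, screwed down: light grey base 50 (x) x 90 (y) x 12 mm high; origin at the centre of its underside, z up. The cell starts lying in it along the holder's y, over its middle, button end to +y, on rails like the tester's.
- clips_mid (a point): Middle of the clip holder at the height of the cell's axis, 32 mm. Two pairs of sprung steel clips, 26.5 mm to either side along y (each 13 mm long, up to 43 mm high), lap over the cell; between the pairs 40 mm of the cell is free on both sides, down to the base. Pulling the cell straight up spreads the clips, takes about 8 to 18 N at first and eases off over 15 mm.
- cell: Pink battery cell, a cylinder 18.5 mm in diameter and 65 mm long, plus a steel button 8 mm thick that stands 1.5 mm out of one end (66.5 mm in all); 47 g. Origin at the middle of the cylinder on its axis; own y along the cylinder to the button end. Starts in the clip holder.
- cell_button (a point): The face of the cell's button, 34 mm from the cell's origin along its own y.
- spool: Bystander: blue solder spool standing on the table, 60 mm in diameter, 46 mm high; origin at the centre of its underside.
- fat_cell: Bystander: dark fat battery cell standing upright, 26 mm in diameter, 66 mm high; origin at the centre of its underside.
- flux_jar: Bystander: amber jar, 48 mm in diameter, 45 mm high; origin at the centre of its underside.
There are look-alikes about, which are no part of the job. There is more than one size of the tester; the job needs the larger.

How it is judged (in metres and radians):
At the end, for the whole second after the job is handed in: The cell lies on the tester's rails (axis within 3 mm of the cradle's middle line and of 32 mm height, parallel within 0.08 rad), button end at the stud, at rest, and the slider's sprung pin presses on it with 1.6 to 5.4 N (about 2.3 to 7.7 mm of its 10 mm) (contact force between cell and sled between 1.6 and 5.4 N and x of cell in the frame of tester between -0.003 and 0.003 m and z of cell in the frame of tester between 0.029 and 0.035 m and angle between the y axis of cell and the y axis of tester, either way round below 0.08 rad and y of cell_button in the frame of tester between 0.066 and 0.088 m and linear speed of cell below 0.01 m/s); the robot touches nothing.
It fails at once if the pin is rammed to its stop: the slider presses the cell with more than 18 N (contact force between cell and sled above 18 N).
It fails at once if the solder spool is moved by more than 20 mm (distance of spool from where it was at the start of the episode above 0.02 m).
It fails at once if the fat cell is moved by more than 20 mm (distance of fat_cell from where it was at the start of the episode above 0.02 m).
It fails at once if the jar is moved by more than 20 mm (distance of flux_jar from where it was at the start of the episode above 0.02 m).
It also fails if it takes over 61 s, if anything falls off the work surface, if the arm or the gripper's body presses on something with over 40 N, if the wrist force passes 120 N, or if a joint passes its speed limit or range.

## Working session

There is one attempt and no reset: what is moved stays moved. The work goes in short steps, Python scripts to look and compute and a tool call to move; the robot and the scene stay as the last step left them, time stands still between calls to the robot, and variables do not carry over. Pictures are saved under pics/ and viewed, at most 10 in all, crops included, and the job is handed in when it is done.

Besides the shell and the picture viewer there is one more tool, called after "Request:" in YAML: its name, and indented under it one key for each argument. jog_arm: Moves the arm, as the interface text tells. Shift numbers are shares of 40 mm and turn numbers shares of 10 degrees, none past 1 either way. Its arguments: {"type":"object","properties":{"commands":{"type":"array"},"squeeze":{"type":"number"}},"required":["commands"]}

```bash
ls; mkdir -p pics
python3 - <<'E'
from cell import manip,cams,job
import cv2,numpy as np
s=manip.read_state();print(s,manip.nose_length)
for n in("scene","top"):
    c=cams.camera(n);cv2.imwrite(f"pics/{n}0.png",c["image"][:,:,::-1]);np.savez(f"pics/{n}0.npz",**c)
    print(n,c["fx"],c["cx"],c["cy"],np.round(c["world_to_cam"],3).tolist())
E
```

```text
pics
{'clock': 0.0, 'joints': array([-1.39057842e+00,  3.00483742e-01,  1.52153767e+00,  7.39221273e-06,
        1.32071422e+00, -6.66082243e-02]), 'qd': array([0.00070191, 0.00070729, 0.00071067, 0.00100089, 0.00103943,
       0.00085163]), 'effort': array([ 4.82983596e-04, -5.31805015e+01, -3.52736735e+01,  7.08830310e-02,
        2.44265457e-02, -9.55525502e-05]), 'eef_pos': array([ 134.33166994, -533.09602947,  212.89775869]), 'eef_rot': array([-3.14045269e+00, -8.32197998e-05,  2.46824251e-01]), 'wrist_force': array([-0.45697356,  0.11616141,  0.60850164]), 'moment': array([ 0.0095498 , -0.02645188, -0.00920221]), 'finger_force': 0.0, 'finger_gap': 94.09412072711709} 8.0
scene 417.6432549964844 283.7238410183824 209.0757829852393 [[0.83, 0.557, -0.008, -555.726], [0.323, -0.493, -0.807, -54.353], [-0.454, 0.668, -0.59, 1148.6], [0.0, 0.0, 0.0, 1.0]]
top 400.85755804859605 284.44030025041644 213.48277247702973 [[-0.019, -1.0, 0.014, 135.832], [-0.981, 0.016, -0.192, 596.727], [0.191, -0.018, -0.981, 1028.056], [0.0, 0.0, 0.0, 1.0]]
```

View pics/scene0.png

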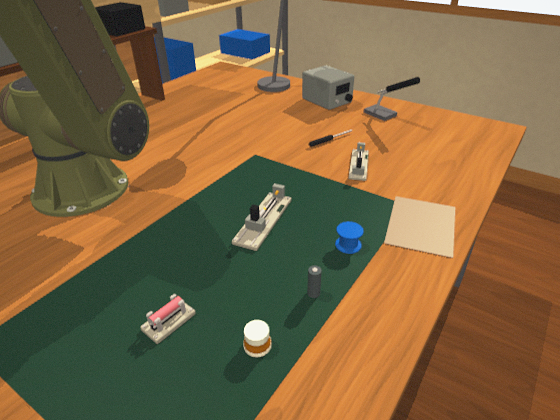

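View pics/top0.png

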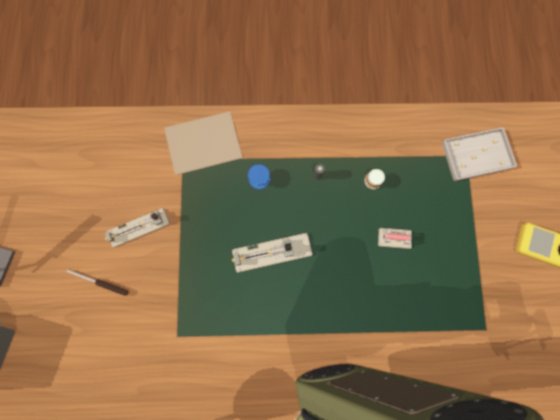

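The pink cell in its holder is at scene (167,312) and top (397,238). It is the only pink cell. There are two testers: the large one on the mat at top (272,253) / scene (263,217), and a small look-alike off the mat at top (137,227) / scene (359,163). I choose the larger one on the mat. Bystanders in the top view: spool (259,177), fat cell (320,171), jar (375,179).

```bash
cat > h.py <<'E'
import numpy as np,cv2
def ray(c,u,v,z):
    W=c["world_to_cam"];R,t=W[:3,:3],W[:3,3];o=-R.T@t
    d=R.T@np.array([(u-c["cx"])/c["fx"],(v-c["cy"])/c["fy"],1]);return o+d*(z-o[2])/d[2]
def proj(c,p):
    p=np.atleast_2d(p);q=p@c["world_to_cam"][:3,:3].T+c["world_to_cam"][:3,3]
    return np.c_[c["fx"]*q[:,0]/q[:,2]+c["cx"],c["fy"]*q[:,1]/q[:,2]+c["cy"]]
def snap(n,f):
    from cell import cams
    c=cams.camera(n);np.savez(f"pics/{f}.npz",**c);return c
E
python3 - <<'E'
import cv2,numpy as np
from h import *
c=np.load("pics/top0.npz");im=c["image"][:,:,::-1]
a=cv2.resize(im[225:280,222:322],None,fx=8,fy=8,interpolation=cv2.INTER_CUBIC)[:, :800]
s=np.load("pics/scene0.npz");ims=s["image"][:,:,::-1]
h=cv2.resize(im[222:254,370:420],None,fx=8,fy=5*1.0,interpolation=cv2.INTER_CUBIC)
h=cv2.resize(im[220:256,372:422],(400,288)[:2],interpolation=cv2.INTER_CUBIC)[:160*2]
out=np.zeros((600,800,3),np.uint8)
out[:300]=cv2.resize(im[225:280,222:322],(800,440),interpolation=cv2.INTER_CUBIC)[60:360]
out[300:588,:400]=h;
out[300:600,400:]=cv2.resize(ims[285:345,130:210],(400,300),interpolation=cv2.INTER_CUBIC)
cv2.imwrite("pics/crop1.png",out)
for u,v,z in((397,238,32),(272,253,12),(259,177,46),(320,170,66),(375,178,45)):print(np.round(ray(c,u,v,z)))
E
```

```text
[ 530. -183.   32.]
[497. 161.  12.]
[706. 194.  46.]
[717.  26.  66.]
[ 698. -130.   45.]
```

View pics/crop1.png

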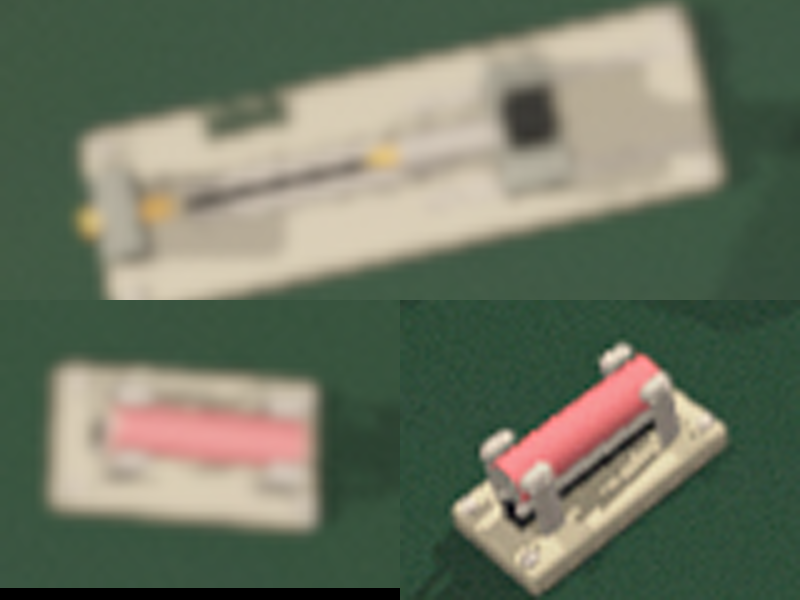

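Top half: the large tester. Stud post is at crop (120,210), brass stud tip (170,207), pin tip (375,157), grip (530,117), so the slider has room behind it and the barrel and pin point left (world +y). Lower half: the pink cell in its four clips. Which end has the button isn't clear yet, so I'll check that with the wrist camera.

Run:
```python
from h import *
c=np.load("pics/top0.npz")
P=lambda x,y:(222+x/8,225+(y+60)/8)
H=lambda x,y:(372+x/8,220+(y-300)/8)
for n,p,z in(("cornL",P(80,135),12),("cornR",P(688,0),12),("cornR2",P(725,185),12),("grip",P(530,117),74),("post",P(120,210),46),("studtip",P(172,206),32),("pintip",P(370,158),32),("cellL",H(110,433),36),("cellR",H(308,437),36),("h1",H(52,365),12),("h2",H(318,380),12),("h3",H(318,530),12),("h4",H(47,508),12)):
    print(n,np.round(ray(c,*p,z),1))
```

```text
cornL [509.  271.5  12. ]
cornR [552.5  59.6  12. ]
cornR2 [487.7  48.8  12. ]
grip [505.7 117.3  74. ]
post [480.  254.1  46. ]
studtip [482.2 238.   32. ]
pintip [497.3 170.9  32. ]
cellL [ 534.  -151.2   36. ]
cellR [ 531.5 -219.2   36. ]
h1 [ 561.6 -139.    12. ]
h2 [ 554.7 -232.4   12. ]
h3 [ 502.  -228.2   12. ]
h4 [ 511.3 -134.    12. ]
```

Request:
jog_arm:
  commands:
    - {"dx":1,"dy":-0.5,"gripper":0}
    - {"dx":1,"dy":-0.5}
    - {"dx":1,"dy":-0.5}
    - {"dx":1,"dy":-0.5}
    - {"dx":1,"dy":-0.5}
    - {"dx":1,"dy":-0.5}
    - {"dx":1,"dy":-0.5}
    - {"dx":1,"dy":-0.5}
    - {"dx":1,"dy":-0.5}
    - {"dx":1,"dy":-0.5}

```text
schema error: expected keys dx, dy, dz, ax, ay, az, gripper
```

Request:
jog_arm:
  commands:
    - {"dx":0.9,"dy":-0.5}
    - {"dx":0.9,"dy":-0.5}
    - {"az":-1}
    - {"az":-1}
    - {"az":-1}
    - {"az":-1}
    - {"az":-1}
    - {"az":-1}
    - {"az":-1}
    - {"az":-0.2}

```text
schema error: expected keys dx, dy, dz, ax, ay, az, gripper
```

Run:
```python
from h import *
from cell import manip
c=snap("wrist","w1");cv2.imwrite("pics/w1.png",c["image"][:,:,::-1])
s=manip.read_state();print(s["eef_pos"],s["eef_rot"],s["joints"],c["fx"],np.round(c["world_to_cam"],3).tolist())
print(proj(c,[[532,-183,32],[534,-150,32],[531,-217,32],s["eef_pos"]]))
```

```text
[ 134.3158336  -533.14776419  213.01433844] [-3.14071707e+00 -1.94690741e-05  2.46845925e-01] [-1.39060168e+00  3.00339832e-01  1.52144868e+00 -4.01389390e-05
  1.32067908e+00 -6.66413300e-02] 308.0739387415704 [[0.244, -0.97, -0.002, -549.308], [-0.943, -0.237, 0.232, -23.989], [-0.225, -0.055, -0.973, 390.513], [0.0, 0.0, 0.0, 1.0]]
[[ -16.2075103  -381.03956858]
 [ -58.20662469 -398.51382709]
 [  26.34791776 -365.12889159]
 [ 283.06376318  248.00291784]]
```

View pics/w1.png

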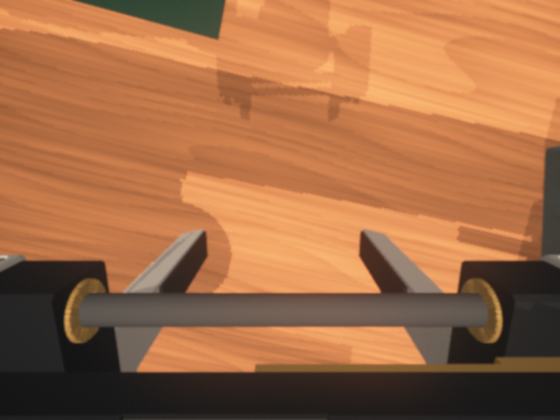

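The rows need every key, so nothing moved. The picture shows only bare table, with the fingers at (205,240) and (362,240), so the TCP projects between them at about (283,248).

Request:
jog_arm:
  commands:
    - {"dx":1,"dy":-0.5,"dz":0,"ax":0,"ay":0,"az":0,"gripper":0}
    - {"dx":1,"dy":-0.5,"dz":0,"ax":0,"ay":0,"az":0,"gripper":0}
    - {"dx":1,"dy":-0.5,"dz":0,"ax":0,"ay":0,"az":0,"gripper":0}
    - {"dx":1,"dy":-0.5,"dz":0,"ax":0,"ay":0,"az":0,"gripper":0}
    - {"dx":1,"dy":-0.5,"dz":0,"ax":0,"ay":0,"az":0,"gripper":0}
    - {"dx":1,"dy":-0.5,"dz":0,"ax":0,"ay":0,"az":0,"gripper":0}
    - {"dx":1,"dy":-0.5,"dz":0,"ax":0,"ay":0,"az":0,"gripper":0}
    - {"dx":1,"dy":-0.5,"dz":0,"ax":0,"ay":0,"az":0,"gripper":0}
    - {"dx":1,"dy":-0.5,"dz":0,"ax":0,"ay":0,"az":0,"gripper":0}
    - {"dx":1,"dy":-0.5,"dz":0,"ax":0,"ay":0,"az":0,"gripper":0}

```text
clock: 1.4
eef_pos: [474.4, -240.5, 213.3]
eef_rot: [-3.141, 0.0, 0.247]
wrist_force: [0.0, -0.3, 0.3]
finger_gap: 93.7
finger_force: 0.0
```

Request:
jog_arm:
  commands:
    - {"dx":0.9,"dy":-0.5,"dz":0,"ax":0,"ay":0,"az":0,"gripper":0}
    - {"dx":0.9,"dy":-0.5,"dz":0,"ax":0,"ay":0,"az":0,"gripper":0}
    - {"dx":0,"dy":0,"dz":0,"ax":0,"ay":0,"az":-1,"gripper":0}
    - {"dx":0,"dy":0,"dz":0,"ax":0,"ay":0,"az":-1,"gripper":0}
    - {"dx":0,"dy":0,"dz":0,"ax":0,"ay":0,"az":-1,"gripper":0}
    - {"dx":0,"dy":0,"dz":0,"ax":0,"ay":0,"az":-1,"gripper":0}
    - {"dx":0,"dy":0,"dz":0,"ax":0,"ay":0,"az":-1,"gripper":0}
    - {"dx":0,"dy":0,"dz":0,"ax":0,"ay":0,"az":-1,"gripper":0}
    - {"dx":0,"dy":0,"dz":0,"ax":0,"ay":0,"az":-1,"gripper":0}
    - {"dx":-1,"dy":0,"dz":0,"ax":0,"ay":0,"az":-0.2,"gripper":0}

```text
clock: 2.65
eef_pos: [529.7, -224.0, 213.4]
eef_rot: [-3.141, -0.0, 1.51]
wrist_force: [0.9, -0.3, 0.3]
finger_gap: 94.2
finger_force: 0.0
```

Run:
```python
from h import *
from cell import manip
c=snap("wrist","w2");cv2.imwrite("pics/w2.png",c["image"][:,:,::-1])
s=manip.read_state();print(s["eef_pos"],s["eef_rot"],s["joints"])
print(proj(c,[[532,-183,32],[534,-150,32],[531,-217,32],s["eef_pos"]]))
```

```text
[ 528.68613156 -228.90682716  213.20728758] [-3.14120374e+00  9.14874408e-04  1.50641906e+00] [-4.71722244e-01  3.58463868e-01  1.44409535e+00 -1.02140257e-03
  1.33902819e+00 -4.07110188e-01]
[[282.79247517 155.43359812]
 [282.7530631  125.32230727]
 [283.74425233 185.05638431]
 [281.76246005 255.70883411]]
```

View pics/w2.png

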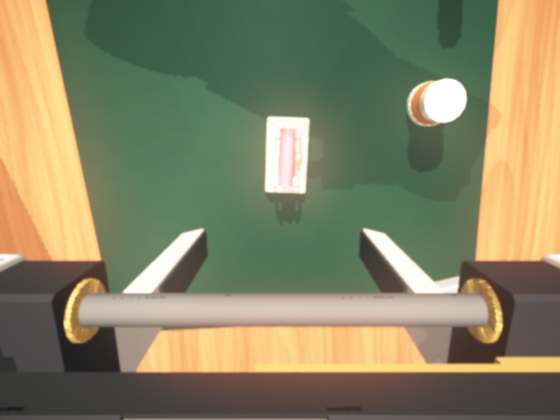

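The holder is at (287,155), with the pink cell along the image's vertical; the jar is at (440,102). I'll go lower for a close look at the button end.

Request:
jog_arm:
  commands:
    - {"dx":-0.5,"dy":0,"dz":1,"ax":0,"ay":0,"az":0,"gripper":0}
    - {"dx":0,"dy":0,"dz":1,"ax":0,"ay":0,"az":0,"gripper":0}
    - {"dx":0,"dy":0,"dz":0.8,"ax":0,"ay":0,"az":0,"gripper":0}
    - {"dx":0,"dy":0,"dz":0,"ax":0,"ay":0,"az":0,"gripper":0}

```text
clock: 3.2
eef_pos: [526.9, -244.5, 99.4]
eef_rot: [-3.137, -0.002, 1.503]
wrist_force: [-0.6, -0.5, 0.7]
finger_gap: 94.0
finger_force: 0.0
```

Run:
```python
from h import *
from cell import manip
c=snap("wrist","w3");im=c["image"][:,:,::-1]
s=manip.read_state();print(s["eef_pos"],s["eef_rot"])
p=proj(c,[[532,-183,32],[534,-150,32],[531,-217,32]]);print(p)
u,v=p[0].astype(int);u0,v0=max(u-70,0),max(v-75,0);print(u0,v0)
cv2.imwrite("pics/w3.png",cv2.resize(im[v0:v0+150,u0:u0+140],None,fx=4,fy=4,interpolation=cv2.INTER_CUBIC))
# button look: top-cam/scene coordinates later
```

```text
[ 527.82718405 -244.92879368  101.37444521] [-3.14036151e+00 -5.47729297e-04  1.50321129e+00]
[[284.45377518 139.14366057]
 [284.15428741  93.0937041 ]
 [286.09249924 183.47643941]]
214 64
```

View pics/w3.png

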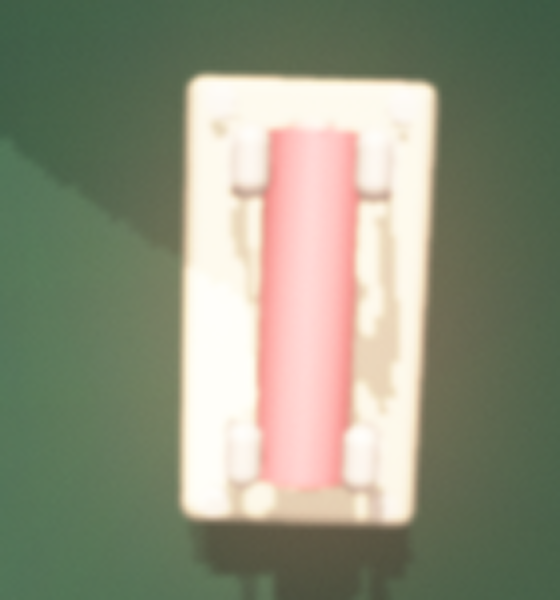

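The cell runs from crop (312,128) at world +y to (303,488) at world -y. There are faint ticks at (295,122) and (332,122), beyond the +y end, which may be the button. I'll check that from the numbers.

Run:
```python
from h import *
c=np.load("pics/w3.npz");im=c["image"].astype(int)
print("top end G,B"); 
for v in range(90,99):print(v,im[v,283:302,2].tolist())
print("bot");
for v in range(183,193):print(v,im[v,280:300,2].tolist())
s=np.load("pics/scene0.npz");ims=s["image"].astype(int)
print("scene near/far ends",proj(s,[[531,-216,32],[534,-150,32]]))
p=proj(s,[531,-216,32])[0].astype(int)
for k in(0,1,2):print(ims[p[1]-5:p[1]+6,p[0]-6:p[0]+8,k])
for n,u,v in(("T",214+312/4,64+128/4),("B",214+303/4,64+488/4)):print(n,ray(c,u,v,36))
for n,u,v in(("1",190,75),("2",436,83),("3",412,524),("4",182,515)):print(n,ray(c,214+u/4,64+v/4,12))
```

```text
top end G,B
90 [239, 238, 238, 238, 238, 238, 238, 238, 239, 238, 239, 238, 238, 238, 238, 238, 239, 238, 238]
91 [238, 239, 239, 239, 238, 238, 238, 239, 238, 238, 239, 239, 239, 238, 238, 239, 238, 238, 238]
92 [239, 238, 238, 238, 237, 237, 238, 238, 239, 239, 239, 238, 238, 238, 238, 238, 238, 239, 239]
93 [238, 237, 236, 234, 233, 234, 236, 238, 240, 240, 240, 238, 236, 234, 235, 237, 238, 238, 238]
94 [234, 232, 230, 226, 224, 228, 232, 237, 239, 241, 240, 237, 231, 227, 228, 234, 237, 237, 237]
95 [218, 216, 212, 208, 211, 220, 226, 231, 234, 236, 236, 232, 225, 217, 220, 228, 232, 232, 231]
96 [186, 189, 190, 193, 199, 206, 212, 218, 222, 225, 224, 218, 212, 207, 210, 215, 216, 213, 211]
97 [164, 172, 180, 186, 193, 198, 203, 209, 213, 215, 212, 206, 203, 202, 202, 200, 196, 190, 184]
98 [160, 170, 179, 185, 192, 197, 202, 207, 211, 212, 211, 207, 203, 201, 199, 195, 189, 179, 172]
bot
183 [176, 181, 187, 193, 196, 200, 203, 205, 208, 207, 206, 201, 195, 192, 187, 180, 169, 159, 156, 169]
184 [193, 192, 189, 190, 191, 194, 198, 202, 203, 203, 200, 196, 192, 188, 183, 176, 166
[... 2461 characters left out ...]
8 197 203]
 [ 61  52  95 110 111 109 124 140 136 137 165 198 195 176]
 [ 58  52  86 111 109 111 108 130 130 156 194 190 174 149]
 [ 56  86 144 120 112 111 107 125 118 156 176 164 145 132]
 [117 151 183 142 104 114 116 120 108 131 145 148 131 121]
 [178 183 182 163 126 139 127 115 104 107 108 139 118 102]
 [182 182 168 172 137 129 115 101 113  89  74 110 107 107]
 [174 163 136 158 146  85  55  58  99 115 114 122 113 107]]
T [ 539.4969146  -152.84816092   36.        ]
B [ 533.70860813 -218.50773859   36.        ]
1 [ 516.81489183 -138.6875174    12.        ]
2 [ 565.20264653 -143.52418987   12.        ]
3 [ 556.65507231 -231.98388234   12.        ]
4 [ 507.66180378 -226.70677056   12.        ]
```

The ends are settled. The -y end in the scene view is a flat, uniform grey disc. At the +y end there are two edges 7 mm apart with a bright spot between them, which is the button. So the button faces world +y, the same way as the stud, and no half turn is needed. The wrist and top measurements agree to 4 mm; I use about (536,-185), yaw -0.095.

Request:
jog_arm:
  commands:
    - {"dx":0,"dy":0,"dz":0,"ax":0,"ay":0,"az":0.15,"gripper":0}
    - {"dx":0.75,"dy":0.03,"dz":0,"ax":0,"ay":0,"az":0,"gripper":0}
    - {"dx":0.75,"dy":0.03,"dz":0,"ax":0,"ay":0,"az":0,"gripper":0}
    - {"dx":0,"dy":0,"dz":0.65,"ax":0,"ay":0,"az":0,"gripper":0}
    - {"dx":0,"dy":0,"dz":0.65,"ax":0,"ay":0,"az":0,"gripper":0}
    - {"dx":0,"dy":0,"dz":0.6,"ax":0,"ay":0,"az":0,"gripper":0}
    - {"dx":0,"dy":0,"dz":0,"ax":0,"ay":0,"az":0,"gripper":0}
    - {"dx":0,"dy":0,"dz":0,"ax":0,"ay":0,"az":0,"gripper":0.5}
    - {"dx":0,"dy":0,"dz":0,"ax":0,"ay":0,"az":0,"gripper":0.5}
    - {"dx":0,"dy":0,"dz":0,"ax":0,"ay":0,"az":0,"gripper":0.5}
  squeeze: 6

```text
clock: 4.5
eef_pos: [536.3, -185.7, 26.2]
eef_rot: [3.14, 0.0, 1.477]
wrist_force: [-0.1, -0.3, 0.6]
finger_gap: 67.7
finger_force: 0.0
```

Request:
jog_arm:
  commands:
    - {"dx":0,"dy":0,"dz":0,"ax":0,"ay":0,"az":0,"gripper":0.72}
    - {"dx":0,"dy":0,"dz":0,"ax":0,"ay":0,"az":0,"gripper":0.78}
    - {"dx":0,"dy":0,"dz":0,"ax":0,"ay":0,"az":0,"gripper":0.85}
    - {"dx":0,"dy":0,"dz":0,"ax":0,"ay":0,"az":0,"gripper":0.85}
  squeeze: 6

```text
clock: 5.0
eef_pos: [536.0, -185.5, 25.4]
eef_rot: [-3.142, -0.0, 1.477]
wrist_force: [0.2, -0.1, 0.3]
finger_gap: 27.3
finger_force: 0.0
```

Request:
jog_arm:
  commands:
    - {"dx":0,"dy":0,"dz":0.06,"ax":0,"ay":0,"az":0,"gripper":0.9}
    - {"dx":0,"dy":0,"dz":0,"ax":0,"ay":0,"az":0,"gripper":1}
    - {"dx":0,"dy":0,"dz":0,"ax":0,"ay":0,"az":0,"gripper":1}
    - {"dx":0,"dy":0,"dz":0,"ax":0,"ay":0,"az":0,"gripper":1}
  squeeze: 6

```text
clock: 5.5
eef_pos: [536.1, -185.6, 23.1]
eef_rot: [3.141, 0.0, 1.477]
wrist_force: [1.1, -0.3, -0.0]
finger_gap: 18.1
finger_force: 6.0
```

The grip on the cell checks out: gap 18.1 mm, no side force. The slider, at tester y of about -43, is in the way, so I'll release the cell here, draw the slider back and then return for the cell.

Request:
jog_arm:
  commands:
    - {"dx":0,"dy":0,"dz":0,"ax":0,"ay":0,"az":0,"gripper":0.5}
    - {"dx":0,"dy":0,"dz":0,"ax":0,"ay":0,"az":0,"gripper":0.4}
    - {"dx":0,"dy":0,"dz":-0.8,"ax":0,"ay":0,"az":0,"gripper":0.3}
    - {"dx":0,"dy":0,"dz":-0.9,"ax":0,"ay":0,"az":0,"gripper":0.3}
    - {"dx":0,"dy":0,"dz":-0.8,"ax":0,"ay":0,"az":0,"gripper":0.3}
    - {"dx":0.9,"dy":-0.4,"dz":0,"ax":0,"ay":0,"az":0,"gripper":0.3}
    - {"dx":0.9,"dy":-0.4,"dz":0,"ax":0,"ay":0,"az":0,"gripper":0.3}
    - {"dx":0.9,"dy":-0.4,"dz":0,"ax":0,"ay":0,"az":0,"gripper":0.3}
    - {"dx":0.9,"dy":-0.4,"dz":0,"ax":0,"ay":0,"az":0,"gripper":0.3}
    - {"dx":0.9,"dy":-0.4,"dz":0,"ax":0,"ay":0,"az":0,"gripper":0.3}
  squeeze: 6

```text
clock: 6.75
eef_pos: [472.5, 2.3, 123.1]
eef_rot: [-3.141, -0.0, 1.477]
wrist_force: [0.1, 0.9, 0.3]
finger_gap: 65.9
finger_force: 0.0
```

Request:
jog_arm:
  commands:
    - {"dx":0.9,"dy":-0.4,"dz":0,"ax":0,"ay":0,"az":0,"gripper":0.3}
    - {"dx":0.9,"dy":-0.4,"dz":0,"ax":0,"ay":0,"az":0,"gripper":0.3}
    - {"dx":0.9,"dy":-0.4,"dz":0,"ax":0,"ay":0,"az":0,"gripper":0.3}
    - {"dx":0.9,"dy":0,"dz":0,"ax":0,"ay":0,"az":0.9,"gripper":0.3}
    - {"dx":0,"dy":0,"dz":0,"ax":0,"ay":0,"az":1,"gripper":0.3}
    - {"dx":0,"dy":0,"dz":0,"ax":0,"ay":0,"az":1,"gripper":0.3}
    - {"dx":0,"dy":0,"dz":0,"ax":0,"ay":0,"az":1,"gripper":0.3}
    - {"dx":0,"dy":0,"dz":0,"ax":0,"ay":0,"az":1,"gripper":0.3}
    - {"dx":0,"dy":0,"dz":0,"ax":0,"ay":0,"az":1,"gripper":0.3}
    - {"dx":0,"dy":0,"dz":0,"ax":0,"ay":0,"az":1,"gripper":0.3}
  squeeze: 6

```text
clock: 8.0
eef_pos: [438.7, 149.0, 123.0]
eef_rot: [3.142, 0.0, 0.267]
wrist_force: [0.9, -0.2, -0.8]
finger_gap: 65.7
finger_force: 0.0
```

Request:
jog_arm:
  commands:
    - {"dx":0,"dy":0,"dz":0,"ax":0,"ay":0,"az":0.4,"gripper":0.3}
    - {"dx":0,"dy":0,"dz":0,"ax":0,"ay":0,"az":0,"gripper":0.3}

```text
clock: 8.25
eef_pos: [438.7, 149.0, 123.0]
eef_rot: [3.142, 0.0, 0.204]
wrist_force: [1.5, -0.6, 0.1]
finger_gap: 65.8
finger_force: 0.0
```

Run:
```python
from h import *
from cell import manip
c=snap("wrist","w4");im=c["image"][:,:,::-1]
s=manip.read_state();print(s["clock"],s["eef_pos"],s["eef_rot"])
print(proj(c,[[505.7,117.3,74],[480,254,46],[498,160,12],s["eef_pos"]]))
cv2.imwrite("pics/w4.png",cv2.resize(im[:280,80:480],(800,560),interpolation=cv2.INTER_CUBIC))
```

```text
8.3 [438.72658869 148.98595149 123.01589453] [3.14158888e+00 1.54261767e-04 2.04837551e-01]
[[346.48283797 142.99036681]
 [163.20844297 138.62633658]
 [284.33611644 139.3184647 ]
 [283.01851149 247.90549118]]
```

View pics/w4.png

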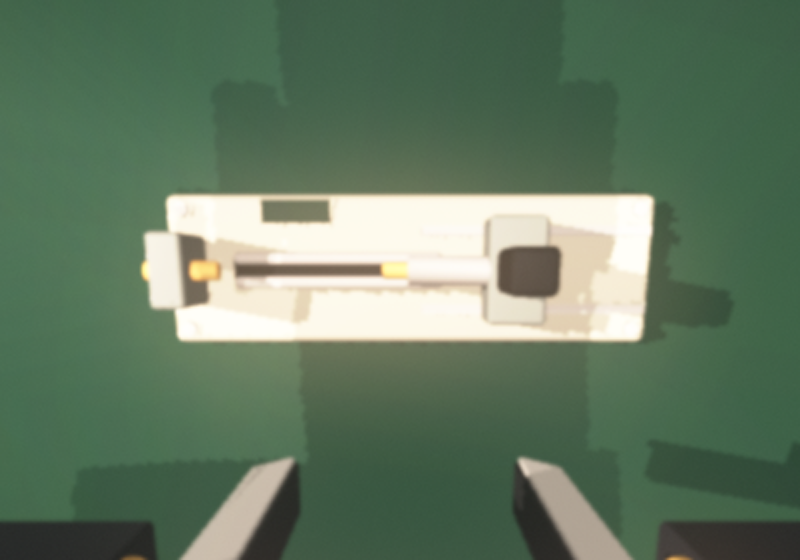

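The wrist view (2x crop, origin u=80) shows the large tester square in the picture: stud tip (218,270), pin tip (381,270), barrel mouth (408,270), grip top about (536,271), base corners (167,197), (654,197), (641,340) and (179,340).

Run:
```python
from h import *
c=np.load("pics/w4.npz")
P=lambda x,y,z:ray(c,80+x/2,y/2,z)
L={k:P(*v) for k,v in dict(grip=(536,271,74),stud=(218,270,34),pin=(381,270,34),mouth=(408,270,36),a=(167,197,12),b=(654,197,12),d=(641,340,12),e=(179,340,12),posttop=(165,269,46)).items()}
ctr=(L["a"]+L["b"]+L["d"]+L["e"])/4
yv=(L["a"]-L["b"])+(L["e"]-L["d"]);yaw=np.arctan2(-yv[0],yv[1]);print("ctr",ctr,"yaw",yaw,[np.linalg.norm(L[i]-L[j]) for i,j in("ab","bd","de","ea")])
R=np.array([[np.cos(yaw),np.sin(yaw)],[-np.sin(yaw),np.cos(yaw)]])
for k,v in L.items():print(k,np.round(v,1),"tester",np.round(R@(v-ctr)[:2],1))
```

```text
ctr [501.67399176 160.06960942  12.        ] yaw 0.20308282590987797 [np.float64(212.05103900595063), np.float64(62.29670839933761), np.float64(212.01426157552683), np.float64(62.32684149080032)]
grip [510.9 117.5  74. ] tester [  0.4 -43.5]
stud [486.  237.9  34. ] tester [ 0.4 79.4]
pin [499.6 172.1  34. ] tester [ 0.4 12.2]
mouth [501.9 161.2  36. ] tester [0.4 1.1]
a [510.8 270.1  12. ] tester [ 31.2 106. ]
b [553.6  62.4  12. ] tester [  31.1 -106.1]
d [492.5  50.   12. ] tester [ -31.1 -105.9]
e [449.8 257.7  12. ] tester [-31.2 106.1]
posttop [483.1 254.9  46. ] tester [ 0.9 96.6]
```

Request:
jog_arm:
  commands:
    - {"dx":0.8,"dy":0.57,"dz":0,"ax":0,"ay":0,"az":0,"gripper":0.3}
    - {"dx":0.8,"dy":0.57,"dz":0,"ax":0,"ay":0,"az":0,"gripper":0.3}
    - {"dx":0,"dy":0,"dz":0.6,"ax":0,"ay":0,"az":0,"gripper":0.3}
    - {"dx":0,"dy":0,"dz":0.6,"ax":0,"ay":0,"az":0,"gripper":0.4}
    - {"dx":0,"dy":0,"dz":0.55,"ax":0,"ay":0,"az":0,"gripper":0.5}
    - {"dx":0,"dy":0,"dz":0,"ax":0,"ay":0,"az":0,"gripper":0.7}
    - {"dx":0,"dy":0,"dz":0,"ax":0,"ay":0,"az":0,"gripper":0.8}
    - {"dx":0,"dy":0,"dz":0,"ax":0,"ay":0,"az":0,"gripper":0.9}
    - {"dx":0,"dy":0,"dz":0,"ax":0,"ay":0,"az":0,"gripper":1}
    - {"dx":0,"dy":0,"dz":0,"ax":0,"ay":0,"az":0,"gripper":1}
  squeeze: 20

```text
clock: 9.55
eef_pos: [511.1, 117.5, 54.0]
eef_rot: [-3.141, -0.002, 0.203]
wrist_force: [-1.3, 3.0, 6.2]
finger_gap: 18.2
finger_force: 20.0
```

Request:
jog_arm:
  commands:
    - {"dx":0,"dy":0.14,"dz":0,"ax":0,"ay":0,"az":0,"gripper":1}
    - {"dx":0,"dy":0.14,"dz":0,"ax":0,"ay":0,"az":0,"gripper":1}
    - {"dx":0,"dy":0.14,"dz":0,"ax":0,"ay":0,"az":0,"gripper":1}
    - {"dx":0,"dy":0.14,"dz":0,"ax":0,"ay":0,"az":0,"gripper":1}
    - {"dx":0,"dy":0.14,"dz":0,"ax":0,"ay":0,"az":0,"gripper":1}
    - {"dx":0,"dy":0,"dz":0,"ax":0,"ay":0,"az":0,"gripper":1}
    - {"dx":0,"dy":0,"dz":0,"ax":0,"ay":0,"az":0,"gripper":1}
  squeeze: 20

```text
clock: 10.42
eef_pos: [516.7, 90.3, 53.9]
eef_rot: [-3.141, -0.001, 0.203]
wrist_force: [-1.8, 3.6, 7.2]
finger_gap: 17.9
finger_force: 20.0
```

Request:
jog_arm:
  commands:
    - {"dx":0,"dy":0,"dz":0,"ax":0,"ay":0,"az":0,"gripper":0.5}
    - {"dx":0,"dy":0,"dz":0,"ax":0,"ay":0,"az":0,"gripper":0.4}
    - {"dx":0,"dy":0,"dz":-0.85,"ax":0,"ay":0,"az":0,"gripper":0.4}
    - {"dx":0,"dy":0,"dz":-0.9,"ax":0,"ay":0,"az":0,"gripper":0.4}
    - {"dx":-0.13,"dy":0.98,"dz":0,"ax":0,"ay":0,"az":0,"gripper":0.4}
    - {"dx":-0.13,"dy":0.98,"dz":0,"ax":0,"ay":0,"az":0,"gripper":0.4}
    - {"dx":-0.13,"dy":0.98,"dz":0,"ax":0,"ay":0,"az":0,"gripper":0.4}
    - {"dx":-0.13,"dy":0.98,"dz":0,"ax":0,"ay":0,"az":0,"gripper":0.4}
    - {"dx":-0.13,"dy":0.98,"dz":0,"ax":0,"ay":0,"az":0,"gripper":0.4}
    - {"dx":-0.13,"dy":0.98,"dz":0,"ax":0,"ay":0,"az":0,"gripper":0.4}
  squeeze: 20

```text
clock: 11.68
eef_pos: [533.1, -148.2, 123.0]
eef_rot: [3.142, 0.0, 0.203]
wrist_force: [0.3, 0.2, -0.8]
finger_gap: 56.5
finger_force: 0.0
```

Request:
jog_arm:
  commands:
    - {"dx":-0.13,"dy":0.98,"dz":0,"ax":0,"ay":0,"az":0,"gripper":0.4}
    - {"dx":0,"dy":0,"dz":0,"ax":0,"ay":0,"az":-1,"gripper":0.4}
    - {"dx":0,"dy":0,"dz":0,"ax":0,"ay":0,"az":-1,"gripper":0.4}
    - {"dx":0,"dy":0,"dz":0,"ax":0,"ay":0,"az":-1,"gripper":0.4}
    - {"dx":0,"dy":0,"dz":0,"ax":0,"ay":0,"az":-1,"gripper":0.4}
    - {"dx":0,"dy":0,"dz":0,"ax":0,"ay":0,"az":-1,"gripper":0.4}
    - {"dx":0,"dy":0,"dz":0,"ax":0,"ay":0,"az":-1,"gripper":0.4}
    - {"dx":0,"dy":0,"dz":0,"ax":0,"ay":0,"az":-1,"gripper":0.4}
    - {"dx":0,"dy":0,"dz":0,"ax":0,"ay":0,"az":-0.3,"gripper":0.4}
    - {"dx":0,"dy":0,"dz":0,"ax":0,"ay":0,"az":0,"gripper":0.4}

```text
clock: 12.92
eef_pos: [536.0, -186.3, 122.9]
eef_rot: [-3.141, -0.0, 1.477]
wrist_force: [-0.5, 0.4, 0.7]
finger_gap: 56.4
finger_force: 0.0
```

Request:
jog_arm:
  commands:
    - {"dx":0,"dy":0,"dz":0.85,"ax":0,"ay":0,"az":0,"gripper":0.4}
    - {"dx":0,"dy":0,"dz":0.85,"ax":0,"ay":0,"az":0,"gripper":0.5}
    - {"dx":0,"dy":0,"dz":0.8,"ax":0,"ay":0,"az":0,"gripper":0.6}
    - {"dx":0,"dy":0,"dz":0,"ax":0,"ay":0,"az":0,"gripper":0.75}
    - {"dx":0,"dy":0,"dz":0,"ax":0,"ay":0,"az":0,"gripper":1}
    - {"dx":0,"dy":0,"dz":0,"ax":0,"ay":0,"az":0,"gripper":1}
    - {"dx":0,"dy":0,"dz":0,"ax":0,"ay":0,"az":0,"gripper":1}
    - {"dx":0,"dy":0,"dz":0,"ax":0,"ay":0,"az":0,"gripper":1}
  squeeze: 45

```text
clock: 13.92
eef_pos: [536.1, -186.2, 23.2]
eef_rot: [3.141, 0.0, 1.477]
wrist_force: [0.2, -0.2, -0.2]
finger_gap: 17.1
finger_force: 45.0
```

Request:
jog_arm:
  commands:
    - {"dx":0,"dy":0,"dz":-0.1,"ax":0,"ay":0,"az":0,"gripper":1}
    - {"dx":0,"dy":0,"dz":-0.1,"ax":0,"ay":0,"az":0,"gripper":1}
    - {"dx":0,"dy":0,"dz":-0.1,"ax":0,"ay":0,"az":0,"gripper":1}
    - {"dx":0,"dy":0,"dz":-0.1,"ax":0,"ay":0,"az":0,"gripper":1}
    - {"dx":0,"dy":0,"dz":-0.2,"ax":0,"ay":0,"az":0,"gripper":1}
    - {"dx":0,"dy":0,"dz":-0.4,"ax":0,"ay":0,"az":0,"gripper":1}
    - {"dx":0,"dy":0,"dz":-0.75,"ax":0,"ay":0,"az":0,"gripper":1}
    - {"dx":0,"dy":0,"dz":-0.75,"ax":0,"ay":0,"az":0,"gripper":1}
    - {"dx":0,"dy":0,"dz":0,"ax":0,"ay":0,"az":0,"gripper":1}
  squeeze: 45

```text
clock: 15.05
eef_pos: [537.1, -186.7, 126.1]
eef_rot: [3.137, 0.001, 1.477]
wrist_force: [0.1, -0.6, -1.7]
finger_gap: 17.4
finger_force: 45.0
```

Run:
```python
from h import *
from cell import manip
c=snap("wrist","w5");cv2.imwrite("pics/w5.png",cv2.resize(c["image"][110:310,180:390,::-1],None,fx=3,fy=3,interpolation=cv2.INTER_CUBIC)[:600])
s=manip.read_state();print(s["eef_pos"],s["eef_rot"],s["finger_gap"],s["moment"])
p=s["eef_pos"]
print(proj(c,[p+[0,0,11],p+[3,32.5,11],p+[3.1,34,11],p+[-3,-32.5,11]]))
```

```text
[ 536.38610744 -186.39058011  124.20354468] [3.13956861e+00 6.21216228e-04 1.47724923e+00] 17.219276952980273 [-0.02055223 -0.08351338 -0.02351149]
[[281.60041332 253.61965617]
 [281.41543779 196.85251069]
 [281.33520132 194.11341815]
 [281.76987451 305.62560884]]
```

View pics/w5.png

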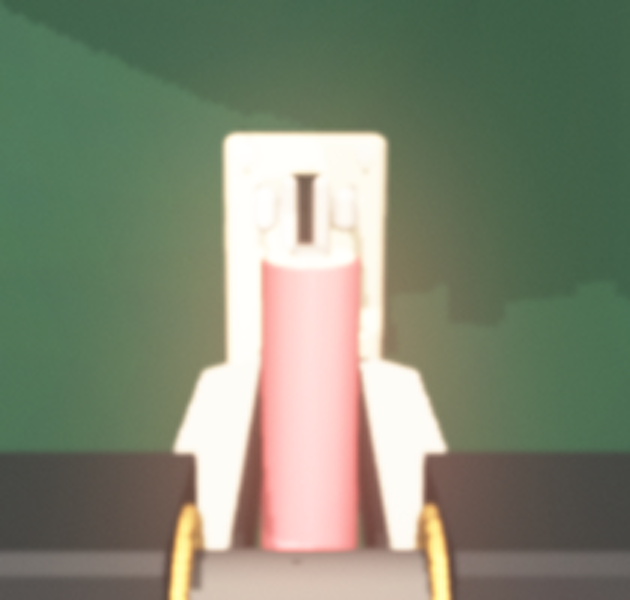

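The cell is out and held square. Its button end is at crop (311,263), about 1 px from the prediction, so the cell is centred on the TCP to 1–2 mm. Next, over to the tester.

Request:
jog_arm:
  commands:
    - {"dx":0.94,"dy":-0.193,"dz":0,"ax":0,"ay":0,"az":0,"gripper":1}
    - {"dx":0.94,"dy":-0.193,"dz":0,"ax":0,"ay":0,"az":0,"gripper":1}
    - {"dx":0.94,"dy":-0.193,"dz":0,"ax":0,"ay":0,"az":0,"gripper":1}
    - {"dx":0.94,"dy":-0.193,"dz":0,"ax":0,"ay":0,"az":0,"gripper":1}
    - {"dx":0.94,"dy":-0.193,"dz":0,"ax":0,"ay":0,"az":0,"gripper":1}
    - {"dx":0.94,"dy":-0.193,"dz":0,"ax":0,"ay":0,"az":0,"gripper":1}
    - {"dx":0.94,"dy":-0.193,"dz":0,"ax":0,"ay":0,"az":0,"gripper":1}
    - {"dx":0.94,"dy":-0.193,"dz":0,"ax":0,"ay":0,"az":0,"gripper":1}
    - {"dx":0.94,"dy":-0.193,"dz":0,"ax":0,"ay":0,"az":0,"gripper":1}
    - {"dx":0.94,"dy":-0.193,"dz":0,"ax":0,"ay":0,"az":0,"gripper":1}
  squeeze: 45

```text
clock: 16.35
eef_pos: [493.5, 196.4, 122.1]
eef_rot: [-3.14, 0.001, 1.477]
wrist_force: [0.6, 0.3, -1.3]
finger_gap: 17.1
finger_force: 45.0
```

Request:
jog_arm:
  commands:
    - {"dx":0,"dy":0,"dz":0,"ax":0,"ay":0,"az":-0.85,"gripper":1}
    - {"dx":0,"dy":0,"dz":0,"ax":0,"ay":0,"az":-0.85,"gripper":1}
    - {"dx":0,"dy":0,"dz":0.8,"ax":0,"ay":0,"az":0,"gripper":1}
    - {"dx":0,"dy":0,"dz":0.8,"ax":0,"ay":0,"az":0,"gripper":1}
    - {"dx":0,"dy":0,"dz":0.4,"ax":0,"ay":0,"az":0,"gripper":1}
    - {"dx":0,"dy":0,"dz":0,"ax":0,"ay":0,"az":0,"gripper":1}
    - {"dx":0,"dy":0,"dz":0,"ax":0,"ay":0,"az":0,"gripper":1}
  squeeze: 45

```text
clock: 17.23
eef_pos: [494.8, 195.4, 44.0]
eef_rot: [3.14, -0.0, 1.774]
wrist_force: [-0.2, 1.9, -0.6]
finger_gap: 17.5
finger_force: 45.0
```

Run:
```python
from h import *
from cell import manip
c=snap("wrist","w6");cv2.imwrite("pics/w6.png",cv2.resize(c["image"][110:310,180:390,::-1],None,fx=3,fy=3,interpolation=cv2.INTER_CUBIC)[:600])
s=manip.read_state();print(s["clock"],s["eef_pos"],s["eef_rot"],s["wrist_force"],s["finger_gap"])
yaw=.203;p=s["eef_pos"][:2]-[501.7,160.1];R=np.array([[np.cos(yaw),np.sin(yaw)],[-np.sin(yaw),np.cos(yaw)]]);print("tester",R@p)
```

```text
17.275 [494.89211105 195.50159596  44.11513047] [ 3.13994660e+00 -2.02119847e-04  1.77395830e+00] [-0.46174184 -0.81504585 -0.20496767] 17.536812579204852
tester [ 0.46917048 36.04719445]
```

Request:
jog_arm:
  commands:
    - {"dx":0,"dy":0,"dz":0.2,"ax":0,"ay":0,"az":0,"gripper":1}
    - {"dx":0,"dy":0,"dz":0.15,"ax":0,"ay":0,"az":0,"gripper":1}
    - {"dx":0,"dy":0,"dz":0.08,"ax":0,"ay":0,"az":0,"gripper":1}
    - {"dx":0,"dy":0,"dz":0.04,"ax":0,"ay":0,"az":0,"gripper":1}
    - {"dx":0,"dy":0,"dz":0,"ax":0,"ay":0,"az":0,"gripper":1}
    - {"dx":0,"dy":0,"dz":0,"ax":0,"ay":0,"az":0,"gripper":1}
  squeeze: 45

```text
clock: 18.02
eef_pos: [494.4, 195.3, 24.4]
eef_rot: [3.141, -0.0, 1.774]
wrist_force: [0.5, -0.7, -0.6]
finger_gap: 17.3
finger_force: 45.0
```

Request:
jog_arm:
  commands:
    - {"dx":0,"dy":0,"dz":0.02,"ax":0,"ay":0,"az":0,"gripper":1}
    - {"dx":0,"dy":0,"dz":0.02,"ax":0,"ay":0,"az":0,"gripper":1}
    - {"dx":0,"dy":0,"dz":0,"ax":0,"ay":0,"az":0,"gripper":1}
  squeeze: 45

```text
clock: 18.4
eef_pos: [494.8, 195.4, 23.1]
eef_rot: [3.14, -0.0, 1.774]
wrist_force: [1.3, -0.1, 4.6]
finger_gap: 17.3
finger_force: 45.0
```

The 4.6 N upward force means the cell is on the rails. I'll release gently, rise and look.

Request:
jog_arm:
  commands:
    - {"dx":0,"dy":0,"dz":0,"ax":0,"ay":0,"az":0,"gripper":1}
    - {"dx":0,"dy":0,"dz":0,"ax":0,"ay":0,"az":0,"gripper":1}
    - {"dx":0,"dy":0,"dz":0,"ax":0,"ay":0,"az":0,"gripper":0.75}
    - {"dx":0,"dy":0,"dz":0,"ax":0,"ay":0,"az":0,"gripper":0.65}
    - {"dx":0,"dy":0,"dz":0,"ax":0,"ay":0,"az":0,"gripper":0.55}
    - {"dx":0,"dy":0,"dz":0,"ax":0,"ay":0,"az":0,"gripper":0.55}
    - {"dx":0,"dy":0,"dz":-0.8,"ax":0,"ay":0,"az":0,"gripper":0.5}
    - {"dx":0,"dy":0,"dz":-0.9,"ax":0,"ay":0,"az":0,"gripper":0.5}
    - {"dx":0,"dy":0,"dz":-0.8,"ax":0,"ay":0,"az":0,"gripper":0.5}
  squeeze: 4

```text
clock: 19.52
eef_pos: [494.3, 195.3, 123.9]
eef_rot: [3.141, -0.0, 1.774]
wrist_force: [-0.6, 1.2, -0.5]
finger_gap: 47.0
finger_force: 0.0
```

Request:
jog_arm:
  commands:
    - {"dx":-0.43,"dy":-0.8,"dz":0,"ax":0,"ay":0,"az":0,"gripper":0.4}
    - {"dx":-0.42,"dy":-0.8,"dz":0,"ax":0,"ay":0,"az":0,"gripper":0.3}
    - {"dx":0,"dy":0,"dz":0,"ax":0,"ay":0,"az":1,"gripper":0.3}
    - {"dx":0,"dy":0,"dz":0,"ax":0,"ay":0,"az":1,"gripper":0.3}
    - {"dx":0,"dy":0,"dz":0,"ax":0,"ay":0,"az":1,"gripper":0.3}
    - {"dx":0,"dy":0,"dz":0,"ax":0,"ay":0,"az":1,"gripper":0.3}
    - {"dx":0,"dy":0,"dz":0,"ax":0,"ay":0,"az":1,"gripper":0.3}
    - {"dx":0,"dy":0,"dz":0,"ax":0,"ay":0,"az":1,"gripper":0.3}
    - {"dx":0,"dy":0,"dz":0,"ax":0,"ay":0,"az":1,"gripper":0.3}
    - {"dx":0,"dy":0,"dz":0,"ax":0,"ay":0,"az":1,"gripper":0.3}

```text
clock: 20.78
eef_pos: [438.4, 149.1, 122.6]
eef_rot: [-3.142, 0.0, 0.372]
wrist_force: [-0.6, -0.4, 0.4]
finger_gap: 65.8
finger_force: 0.0
```

Request:
jog_arm:
  commands:
    - {"dx":0,"dy":0,"dz":0,"ax":0,"ay":0,"az":1,"gripper":0.3}
    - {"dx":0,"dy":0,"dz":0,"ax":0,"ay":0,"az":0,"gripper":0.3}

```text
clock: 21.02
eef_pos: [438.4, 149.1, 122.7]
eef_rot: [-3.142, 0.0, 0.204]
wrist_force: [1.1, 0.5, 0.9]
finger_gap: 66.1
finger_force: 0.0
```

Run:
```python
from h import *
from cell import manip
c=snap("wrist","w7");im=c["image"][:,:,::-1]
s=manip.read_state();print(s["clock"],s["eef_pos"],s["eef_rot"])
cv2.imwrite("pics/w7.png",cv2.resize(im[80:200,160:390],None,fx=3.4,fy=3.4,interpolation=cv2.INTER_CUBIC))
```

```text
21.075 [438.44535978 149.08370431 122.63595496] [-3.14158727e+00  6.45385148e-05  2.07072163e-01]
```

View pics/w7.png

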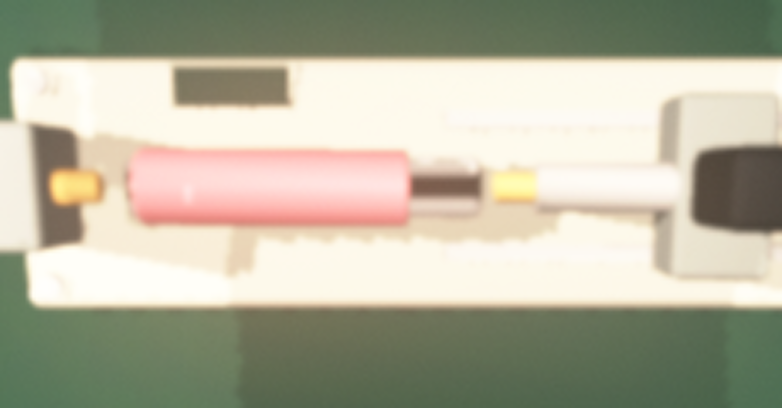

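The cell lies on the rails. In the crop, the stud tip is at (103,187), the button end about (125,187), the cell's rear end (410,187), the pin tip (492,187) and the barrel mouth (538,187). That leaves about 7.5 mm from button to stud and 20 mm from cell to pin, so the slider needs about 28 mm to contact and about 33 mm in all. I'll grab the slider now.

Request:
jog_arm:
  commands:
    - {"dx":0.81,"dy":0.92,"dz":0,"ax":0,"ay":0,"az":0,"gripper":0.3}
    - {"dx":0.81,"dy":0.92,"dz":0,"ax":0,"ay":0,"az":0,"gripper":0.3}
    - {"dx":0,"dy":0,"dz":0.6,"ax":0,"ay":0,"az":0,"gripper":0.4}
    - {"dx":0,"dy":0,"dz":0.6,"ax":0,"ay":0,"az":0,"gripper":0.5}
    - {"dx":0,"dy":0,"dz":0.5,"ax":0,"ay":0,"az":0,"gripper":0.6}
    - {"dx":0,"dy":0,"dz":0,"ax":0,"ay":0,"az":0,"gripper":0.8}
    - {"dx":0,"dy":0,"dz":0,"ax":0,"ay":0,"az":0,"gripper":1}
    - {"dx":0,"dy":0,"dz":0,"ax":0,"ay":0,"az":0,"gripper":1}
    - {"dx":0,"dy":0,"dz":0,"ax":0,"ay":0,"az":0,"gripper":1}
  squeeze: 20

```text
clock: 22.2
eef_pos: [517.3, 90.3, 55.6]
eef_rot: [-3.142, -0.002, 0.204]
wrist_force: [-1.4, 2.2, 6.6]
finger_gap: 17.9
finger_force: 20.0
```

Request:
jog_arm:
  commands:
    - {"dx":0,"dy":-0.1,"dz":0,"ax":0,"ay":0,"az":0,"gripper":1}
    - {"dx":0,"dy":-0.1,"dz":0,"ax":0,"ay":0,"az":0,"gripper":1}
    - {"dx":0,"dy":-0.1,"dz":0,"ax":0,"ay":0,"az":0,"gripper":1}
    - {"dx":0,"dy":-0.1,"dz":0,"ax":0,"ay":0,"az":0,"gripper":1}

```text
clock: 22.7
eef_pos: [514.3, 104.7, 55.6]
eef_rot: [3.139, -0.001, 0.203]
wrist_force: [0.2, -8.9, 7.2]
finger_gap: 17.8
finger_force: 20.0
```

Request:
jog_arm:
  commands:
    - {"dx":0,"dy":-0.05,"dz":0,"ax":0,"ay":0,"az":0,"gripper":1}

```text
clock: 22.82
eef_pos: [513.9, 106.7, 55.6]
eef_rot: [3.139, -0.002, 0.204]
wrist_force: [-0.3, -9.3, 5.5]
finger_gap: 18.3
finger_force: 20.0
```

Request:
jog_arm:
  commands:
    - {"dx":0,"dy":-0.05,"dz":0,"ax":0,"ay":0,"az":0,"gripper":1}
    - {"dx":0,"dy":-0.05,"dz":0,"ax":0,"ay":0,"az":0,"gripper":1}
    - {"dx":0,"dy":-0.05,"dz":0,"ax":0,"ay":0,"az":0,"gripper":1}

```text
clock: 23.2
eef_pos: [512.7, 112.5, 55.6]
eef_rot: [3.139, -0.002, 0.203]
wrist_force: [0.8, -9.9, 5.6]
finger_gap: 18.0
finger_force: 20.0
```

Request:
jog_arm:
  commands:
    - {"dx":0,"dy":-0.05,"dz":0,"ax":0,"ay":0,"az":0,"gripper":1}

```text
clock: 23.32
eef_pos: [512.3, 114.4, 55.6]
eef_rot: [3.139, -0.001, 0.203]
wrist_force: [0.7, -9.3, 6.7]
finger_gap: 17.5
finger_force: 20.0
```

Request:
jog_arm:
  commands:
    - {"dx":0,"dy":-0.04,"dz":0,"ax":0,"ay":0,"az":0,"gripper":1}

```text
clock: 23.45
eef_pos: [512.0, 116.0, 55.6]
eef_rot: [3.139, -0.001, 0.203]
wrist_force: [-0.0, -9.4, 6.8]
finger_gap: 18.1
finger_force: 20.0
```

Request:
jog_arm:
  commands:
    - {"dx":0,"dy":-0.04,"dz":0,"ax":0,"ay":0,"az":0,"gripper":1}

```text
clock: 23.58
eef_pos: [511.7, 117.6, 55.6]
eef_rot: [3.139, -0.001, 0.204]
wrist_force: [0.6, -10.1, 6.7]
finger_gap: 17.8
finger_force: 20.0
```

Request:
jog_arm:
  commands:
    - {"dx":0,"dy":-0.04,"dz":0,"ax":0,"ay":0,"az":0,"gripper":1}

```text
clock: 23.7
eef_pos: [511.3, 119.2, 55.6]
eef_rot: [3.139, -0.001, 0.204]
wrist_force: [0.3, -9.2, 6.7]
finger_gap: 17.9
finger_force: 20.0
```

Request:
jog_arm:
  commands:
    - {"dx":0,"dy":-0.03,"dz":0,"ax":0,"ay":0,"az":0,"gripper":1}

```text
clock: 23.82
eef_pos: [511.1, 120.3, 55.5]
eef_rot: [3.139, -0.001, 0.204]
wrist_force: [0.6, -9.7, 6.0]
finger_gap: 17.6
finger_force: 20.0
```

Request:
jog_arm:
  commands:
    - {"dx":0,"dy":-0.03,"dz":0,"ax":0,"ay":0,"az":0,"gripper":1}

```text
clock: 23.95
eef_pos: [510.9, 121.4, 55.6]
eef_rot: [3.139, -0.001, 0.203]
wrist_force: [1.1, -10.4, 7.4]
finger_gap: 17.8
finger_force: 20.0
```

Request:
jog_arm:
  commands:
    - {"dx":0,"dy":-0.03,"dz":0,"ax":0,"ay":0,"az":0,"gripper":1}

```text
clock: 24.08
eef_pos: [510.6, 122.5, 55.5]
eef_rot: [3.139, -0.001, 0.203]
wrist_force: [1.3, -11.3, 6.5]
finger_gap: 18.0
finger_force: 20.0
```

Request:
jog_arm:
  commands:
    - {"dx":0,"dy":-0.025,"dz":0,"ax":0,"ay":0,"az":0,"gripper":1}

```text
clock: 24.2
eef_pos: [510.5, 123.4, 55.5]
eef_rot: [3.139, -0.001, 0.204]
wrist_force: [0.7, -12.7, 6.5]
finger_gap: 17.8
finger_force: 20.0
```

Run:
```python
from h import *
from cell import manip
c=snap("wrist","w8");im=c["image"][:,:,::-1]
s=manip.read_state();print(s["clock"],s["eef_pos"],s["wrist_force"])
ctr=np.array([501.7,160.1]);a=.203
T=lambda y,z:np.array([*(ctr+[-np.sin(a)*y,np.cos(a)*y]),z])
print(proj(c,[T(79.4,32),T(13,32),T(9,32),T(3,36)]))
np.save("pics/x.npy",0)
p=proj(c,[T(11,32)])[0].astype(int);print(p,im.shape)
cv2.imwrite("pics/w8.png",cv2.resize(im[max(p[1]-60,0):p[1]+60,max(p[0]-100,0):p[0]+100],(800,480),interpolation=cv2.INTER_CUBIC))
for v in range(p[1]-3,p[1]+4,2): print(v,[tuple(x) for x in c["image"][v,p[0]-12:p[0]+16].tolist()])
```

```text
24.25 [510.42047745 123.4546103   55.53742656] [  0.41316287 -10.55429682   6.16645624]
[[107.23968504 236.83295873]
 [206.89239773 236.75711118]
 [212.89198631 236.75254478]
 [220.7252338  238.76278188]]
[209 236] (420, 560, 3)
233 [(255, 196, 192), (255, 196, 192), (255, 195, 191), (255, 195, 191), (255, 190, 187), (253, 176, 172), (240, 156, 147), (204, 140, 126), (193, 144, 114), (223, 166, 113), (237, 183, 113), (240, 188, 114), (241, 189, 114), (240, 188, 113), (240, 189, 115), (240, 191, 119), (244, 207, 153), (248, 231, 203), (250, 240, 229), (251, 243, 233), (251, 243, 234), (251, 243, 235), (251, 243, 234), (251, 243, 234), (251, 243, 235), (251, 243, 234), (251, 243, 234), (251, 243, 234)]
235 [(255, 200, 196), (255, 200, 197), (255, 199, 196), (255, 199, 196), (255, 194, 191), (253, 178, 174), (239, 155, 147), (206, 144, 126), (210, 157, 116), (238, 187, 120), (248, 206, 125), (250, 210, 125), (250, 211, 127), (250, 211, 126), (250, 211, 127), (250, 216, 137), (251, 229, 174), (252, 240, 218), (252, 245, 234), (252, 245, 236), (252, 245, 237), (252, 246, 239), (253, 247, 
[... 352 characters left out ...]
250, 217, 138), (251, 228, 173), (252, 239, 217), (252, 244, 234), (252, 245, 236), (252, 245, 237), (252, 245, 237), (252, 246, 238), (252, 246, 238), (252, 246, 238), (252, 246, 238), (252, 246, 238), (252, 246, 238)]
239 [(255, 204, 201), (255, 205, 202), (255, 205, 202), (255, 204, 201), (255, 197, 195), (253, 180, 177), (240, 158, 150), (205, 143, 126), (203, 151, 114), (229, 172, 112), (240, 187, 115), (242, 190, 114), (242, 192, 115), (243, 192, 116), (243, 193, 116), (243, 197, 124), (246, 213, 159), (248, 231, 203), (249, 238, 226), (250, 240, 231), (250, 241, 231), (250, 241, 232), (250, 241, 232), (250, 241, 232), (250, 241, 232), (250, 242, 232), (250, 242, 232), (250, 242, 232)]
```

Request:
jog_arm:
  commands:
    - {"dx":0,"dy":-0.02,"dz":0,"ax":0,"ay":0,"az":0,"gripper":1}

```text
clock: 24.38
eef_pos: [510.3, 124.1, 55.6]
eef_rot: [3.139, -0.001, 0.204]
wrist_force: [0.0, -12.7, 6.7]
finger_gap: 17.6
finger_force: 20.0
```

Both readings agree: the force rises from about 9.5 N to 12.7 N (+3.2 N), and about 6 mm of pin shows at u=205–213. Compression is about 4.5 mm. I'll add one small nudge, release and look.

Request:
jog_arm:
  commands:
    - {"dx":0,"dy":-0.01,"dz":0,"ax":0,"ay":0,"az":0,"gripper":1}
    - {"dx":0,"dy":0,"dz":0,"ax":0,"ay":0,"az":0,"gripper":1}
    - {"dx":0,"dy":0,"dz":0,"ax":0,"ay":0,"az":0,"gripper":0.7}
    - {"dx":0,"dy":0,"dz":0,"ax":0,"ay":0,"az":0,"gripper":0.6}
    - {"dx":0,"dy":0,"dz":0,"ax":0,"ay":0,"az":0,"gripper":0.5}
    - {"dx":0,"dy":0,"dz":0,"ax":0,"ay":0,"az":0,"gripper":0.5}
    - {"dx":0,"dy":0,"dz":-0.8,"ax":0,"ay":0,"az":0,"gripper":0.4}
    - {"dx":0,"dy":0,"dz":-0.9,"ax":0,"ay":0,"az":0,"gripper":0.4}
    - {"dx":-1,"dy":-1,"dz":0,"ax":0,"ay":0,"az":0,"gripper":0.3}
    - {"dx":-0.6,"dy":0,"dz":0,"ax":0,"ay":0,"az":0,"gripper":0.3}
  squeeze: 20

```text
clock: 25.62
eef_pos: [437.1, 153.4, 122.8]
eef_rot: [-3.141, -0.0, 0.205]
wrist_force: [0.5, -0.5, 0.7]
finger_gap: 65.7
finger_force: 0.0
```

Request:
jog_arm:
  commands:
    - {"dx":0,"dy":0,"dz":0,"ax":0,"ay":0,"az":0,"gripper":0.3}

```text
clock: 25.75
eef_pos: [437.9, 152.4, 122.9]
eef_rot: [-3.142, -0.0, 0.204]
wrist_force: [1.5, -0.2, 0.1]
finger_gap: 65.7
finger_force: 0.0
```

Run:
```python
from h import *
from cell import manip
c=snap("wrist","w9");im=c["image"][:,:,::-1]
s=manip.read_state();print(s["clock"],s["eef_pos"],s["eef_rot"])
ctr=np.array([501.7,160.1]);a=.203
T=lambda y,z:np.array([*(ctr+[-np.sin(a)*y,np.cos(a)*y]),z])
print(proj(c,[T(79.4,32),T(13,32),T(43,32)]))
p=proj(c,[T(30,32)])[0].astype(int);u0,v0=max(p[0]-80,0),max(p[1]-50,0);print(u0,v0)
cv2.imwrite("pics/w9.png",cv2.resize(im[v0:v0+100,u0:u0+160],None,fx=5,fy=5,interpolation=cv2.INTER_CUBIC))
```

```text
25.8 [438.93237209 152.30769091 123.01864462] [-3.14155335e+00 -8.46551930e-04  2.03383508e-01]
[[193.90190697 135.34701299]
 [273.7886969  135.37898865]
 [237.69233884 135.36454064]]
173 85
```

View pics/w9.png

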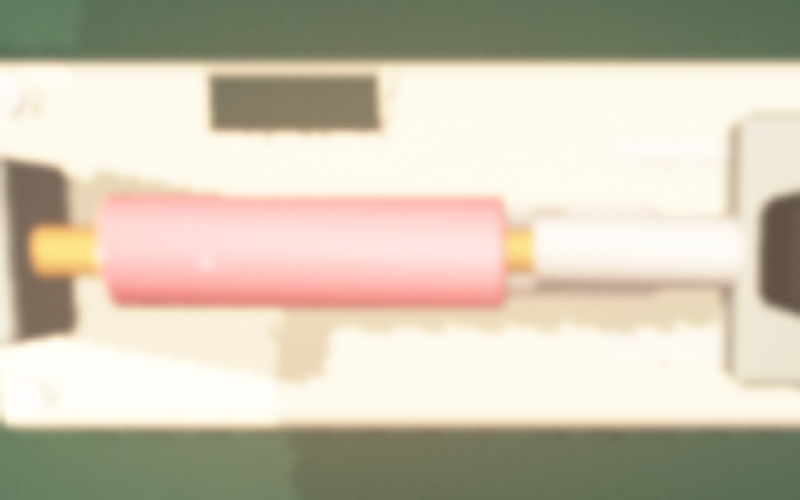

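The button is against the stud at about (100,250), and the cell lies straight on the rails from 100 to 505. The pin shows from 505 to 535, about 5 mm, so it is half way in. The gripper is clear, so I'm handing in.

```bash
python3 -c "
from cell import job
print(job.sign_off())"
```

```text
the job is handed in; nothing more can be done
None
```

The pink cell is loaded in the larger tester, button end against the stud and the pin about half way in (about 5 mm by the last image). The gripper is clear, and the job was handed in at about 26 s; no verdict was returned.

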